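Fill the glitter caddy by lid colour

ROBOT

A 7-joint arm with a two-finger parallel gripper is mounted at the origin on the work surface; the furniture and walls round the work are solid. World frame = base frame: x ahead of the robot, y to its left, z up, the work surface at z = 0. Lengths are in m, angles in rad, forces in N, time in s.
With the tool pointing down it reaches from about 0.4 to 0.85 m from the base axis. Payload 10.4 kg.
Tool frame: the origin (TCP) lies on the mounting face of the last link; the fingertips stand 173 mm ahead of it and the grasp point (between the pads) lies 155 mm ahead of it (manip.tip_extent is the distance from the TCP to the fingertips, in m); z points along the fingers, y is the line along which they close (so a half turn about z gives the same grasp; the last joint's range is limited). The gripper opens to 85 mm and grips with 20 to 120 N. Pads are 22 mm wide; open, the fingers measure 114 mm over their backs; the gripper's body (76 mm by 85 mm) begins 54 mm behind the grasp point. The pads swing forward as they close: fully open they stand 13 mm farther back than shut.
Start: joints at [1.309, 0.332, -0.065, 1.46, 0.022, 1.35, -0.088], TCP at [0.148, -0.607, 0.405] pointing down, gripper open.
Joint ranges: [-2.6, 2.6], [-0.5, 2.12], [-1.47, 1.34], [0.16, 2.42], [-1.27, 4.41], [0.06, 2.06], [-2.6, 2.6]. Speed limits (rad/s): [2.22, 2.22, 2.79, 2.79, 3.14, 3.14, 3.14].

INTERFACE

Orientations are given as a unit quaternion [x, y, z, w].
In Python, from workcell import manip gives the robot as it stands.
- The arm moves only by the tool move_arm, never from a script. Its argument "plan" is one flat list of numbers, 7 for each row, row after row: the turn, a rotation vector about the tool's x, y, z in rad, then the shift along the tool's x, y, z in m, then the finger opening in m, from 0 to 0.0854. In form: [ax, ay, az, dx, dy, dz, gripper, ax, ay, az, dx, dy, dz, gripper, ...]. A call has 1 to 12 rows; each row is the pose to reach, as a shift and turn from the pose commanded when the call began, along the tool's axes at that moment; what a row does not reach only later rows make up. A row lasts 1/8 s, in which the tool goes at most 62.5 mm and 10.7 degrees, less where a joint would pass 70% of its speed; a pose out of reach is approached as far as the arm can. A call with a gripper value outside its range is refused whole. The fingers move at their own pace and stop on an object; "squeeze" is the grip in N (left out, the last holds). Time passes only in rows, so rows that repeat a pose let the fingers close. It gives the time, the measured TCP pose, the force, the opening and the grip force at its end, in the units of the state.
- manip.get_obs(): the state, without advancing time (a new reading comes with each control period).
- manip.camera(name): name is "scene" or "side" or "wrist"; returns a dict with "color" (400x640x3 uint8, red, green, blue), "fx", "fy", "cx", "cy" (pixels), "cam_to_world" (4x4, takes a point from camera to world coordinates); the wrist camera has in their place "mount" (4x4, takes a point from camera to tool coordinates, whose origin is the TCP and whose axes are the flange's). Camera axes: x right, y down, z forward; pixel columns grow to the right and rows downward; lengths in m; the calibration is good to about 2 mm. A picture is of the moment at which its call begins: read the wrist's pose just before it. There is no depth.
- manip.hand_in(): hands the job in; it is judged then, once.
Trained networks look in a picture, given as the dict that the camera call returned (one of the last four; its "shot" number tells which), for a name from the list of things; names that differ only in an ending like _2 or _b are one class to them, and where a whole thing is asked for, a point or a joint stands for the part that bears it (a point fixed in the world has none). Each returns a list of dicts, best first, with "conf" (0 to 1); they miss things now and then, are a little off and sometimes report something else, mostly with a low value. They report only what shows in the picture. A call takes as long as a camera call. They do not tell look-alikes from the thing itself.
- manip.look_for(picture, label): "position" ([x, y, z] in m, in the coordinates of the camera as it stood for that picture, good to about 4 mm: the middle of the surface that is visible of it).
- manip.silhouettes(picture, label): "pixels" (400x640 bool, what is visible of it).
- manip.tip_of(picture, label): "position" ([x, y, z] in m, in the coordinates of the camera as it stood for that picture, good to about 4 mm: a listed point, or the origin of a listed thing).
The state is a dict: "clock": time; "joint_pos": joint angles; "joint_velocities": joint speeds; "tau": joint torques, N m; "position": TCP position; "ee_rot": TCP orientation; "ft_force": force on the tool from outside, world axes, zero at the start; "torque": the same for the moment, N m; "grip_width": opening from 0.0 (shut) to 1.0 (fully open); "grasp_force": force on a finger pad.
Only numpy, scipy, OpenCV 4.12 (cv2) and the standard library are available. Lean on these libraries where they do the work, as an engineer would, in place of code of your own. Each camera call takes 0.05 s, during which the arm holds its last target. There are 200 camera calls.

TASK

Get the glitter caddy ready to go out: stand the red-lidded, the black-lidded and the gold-yellow-lidded jar upright in the pocket of the same colour as its lid (gold-yellow goes in the yellow pocket), setting each down on the pocket's floor rather than dropping it, and let go of it. The two white-lidded jars are still in use at this bench: leave them standing where they are.

Things in the scene. Friction and masses are not known exactly. Their poses are not given: they have to be found in the camera images.
- caddy: Wooden tray, 292 x 112 mm, fixed on the bench, holding the red, black and yellow pockets in one row along its length. Origin at the centre of its underside; x along its length, y across it, z up. Side walls 22 mm high (outer faces at y = +/-56 mm), end walls 34 mm high with dark hand-holds (x = +/-146 mm). Pocket centres lie at x = -91, 0 and +91 mm on its middle line.
- red_pocket: Red plastic pocket, open at the top, fixed in the caddy: 90 x 90 mm outside, 20 mm high, walls and floor 3 mm thick, so 84 x 84 mm inside and 17 mm deep. Origin at the centre of its underside (5 mm above the bench), so its inner floor is at z = +3 mm and its rim at +20 mm; x along the caddy's length, y across it, z up. A jar standing in it has its centre 46 mm above this origin. Which of the caddy's three places it takes varies.
- black_pocket: Black plastic pocket, open at the top, fixed in the caddy: 90 x 90 mm outside, 20 mm high, walls and floor 3 mm thick, so 84 x 84 mm inside and 17 mm deep. Origin at the centre of its underside (5 mm above the bench), so its inner floor is at z = +3 mm and its rim at +20 mm; x along the caddy's length, y across it, z up. A jar standing in it has its centre 46 mm above this origin. Which of the caddy's three places it takes varies.
- yellow_pocket: Yellow plastic pocket, open at the top, fixed in the caddy: 90 x 90 mm outside, 20 mm high, walls and floor 3 mm thick, so 84 x 84 mm inside and 17 mm deep. Origin at the centre of its underside (5 mm above the bench), so its inner floor is at z = +3 mm and its rim at +20 mm; x along the caddy's length, y across it, z up. A jar standing in it has its centre 46 mm above this origin. Which of the caddy's three places it takes varies.
- red_lid_jar_center (a point): Jar of red glitter with a red screw lid, 62 mm across, round, 86 mm tall, standing upright and loose on the bench, about 0.11 kg; the body (62 mm) is gripped from above with the fingers either side, at its middle or in its upper half, so that the fingertips stay above the pocket rim. This point is its centre, half-way up (43 mm above its underside); z is up along the jar. 
- black_lid_jar_center (a point): Jar of silver glitter with a black screw lid, 62 mm across, round, 86 mm tall, standing upright and loose on the bench, about 0.11 kg; the body (62 mm) is gripped from above with the fingers either side, at its middle or in its upper half, so that the fingertips stay above the pocket rim. This point is its centre, half-way up (43 mm above its underside); z is up along the jar. 
- gold_lid_jar_center (a point): Jar of green glitter with a gold-yellow screw lid (the one for the yellow pocket), 62 mm across, round, 86 mm tall, standing upright and loose on the bench, about 0.11 kg; the body (62 mm) is gripped from above with the fingers either side, at its middle or in its upper half, so that the fingertips stay above the pocket rim. This point is its centre, half-way up (43 mm above its underside); z is up along the jar. 
- white_lid_jar_a_center (a point): Jar of gold glitter with a white screw lid (one of two alike), to be left where it is; same shape as the others: 62 mm across, 86 mm tall, loose. This point is its centre, 43 mm above its underside; z is up.
- white_lid_jar_b_center (a point): Jar of gold glitter with a white screw lid (one of two alike), to be left where it is; same shape as the others: 62 mm across, 86 mm tall, loose. This point is its centre, 43 mm above its underside; z is up.
Mind the look-alikes: they are no part of the job. Leave any purple or turquoise look-alike of the part that bears white_lid_jar_a_center alone.

How it is judged:
At the end, for the whole second after the job is handed in: Red-, black- and gold-yellow-lidded jars each stand in the pocket of their colour: centre within 17 mm sideways of its centre and 40-51 mm above its underside, upright within 0.1 rad, released, at rest. Both white-lidded jars stand upright within 20 mm of their start, at rest (horizontal distance between red_lid_jar_center and red_pocket below 0.017 m and z of red_lid_jar_center in the frame of red_pocket between 0.04 and 0.051 m and angle between each of red_lid_jar_center, black_lid_jar_center, gold_lid_jar_center, white_lid_jar_a_center, white_lid_jar_b_center's own z axis and vertical below 0.1 rad and linear speed of each of red_lid_jar, black_lid_jar, gold_lid_jar, white_lid_jar_a, white_lid_jar_b below 0.02 m/s and contact force between the fingers and red_lid_jar below 0.05 N and horizontal distance between black_lid_jar_center and black_pocket below 0.017 m and z of black_lid_jar_center in the frame of black_pocket between 0.04 and 0.051 m and contact force between the fingers and black_lid_jar below 0.05 N and horizontal distance between gold_lid_jar_center and yellow_pocket below 0.017 m and z of gold_lid_jar_center in the frame of yellow_pocket between 0.04 and 0.051 m and contact force between the fingers and gold_lid_jar below 0.05 N and distance of each of white_lid_jar_a_center, white_lid_jar_b_center from where it was at the start of the episode below 0.02 m); the robot touches nothing.
It fails at once if the red lid jar is dropped or thrown from clearly above its pocket instead of being set down (height (world z) of red_lid_jar_center above 0.1 m and contact force between anything else and red_lid_jar below 0.005 N).
It fails at once if the black lid jar is dropped or thrown from clearly above its pocket instead of being set down (height (world z) of black_lid_jar_center above 0.1 m and contact force between anything else and black_lid_jar below 0.005 N).
It fails at once if the gold lid jar is dropped or thrown from clearly above its pocket instead of being set down (height (world z) of gold_lid_jar_center above 0.1 m and contact force between anything else and gold_lid_jar below 0.005 N).
It fails at once if a white-lidded jar is pushed away or tipped (distance of white_lid_jar_a_center from where it was at the start of the episode above 0.02 m or angle between white_lid_jar_a_center's own z axis and vertical above 0.3 rad).
It fails at once if a white-lidded jar is pushed away or tipped (distance of white_lid_jar_b_center from where it was at the start of the episode above 0.02 m or angle between white_lid_jar_b_center's own z axis and vertical above 0.3 rad).
It also fails if it takes over 86 s, if anything falls off the work surface, if the arm or the gripper's body presses on something with over 40 N, if the wrist force passes 120 N, or if a joint passes its speed limit or range.

## Working session

There is one attempt and no reset: what is moved stays moved. The work goes in short steps, Python scripts to look and compute and a tool call to move; the robot and the scene stay as the last step left them, time stands still between calls to the robot, and variables do not carry over. Pictures are saved under pics/ and viewed, at most 14 in all, crops included, and the job is handed in when it is done.

Besides the shell and the picture viewer there is one more tool, called after "Emit:" in YAML: its name, and indented under it one key for each argument. move_arm: Moves the arm, as the interface text tells. Its arguments: {"type":"object","properties":{"plan":{"type":"array","items":{"type":"number"}},"squeeze":{"type":"number"}},"required":["plan"]}

```bash
mkdir -p pics
cat > h.py <<'E'
import numpy as np, cv2
from workcell import manip
from scipy.spatial.transform import Rotation as R
def T():
    o=manip.get_obs(); M=np.eye(4); M[:3,:3]=R.from_quat(o["ee_rot"]).as_matrix(); M[:3,3]=o["position"]; return M
def cam(n):
    t=T(); p=manip.camera(n); W=p["cam_to_world"] if n!="wrist" else t@np.array(p["mount"]); return p,np.array(W)
def tw(W,x): return (W@np.r_[x,1])[:3]
def save(p,f): cv2.imwrite("pics/"+f,p["color"][:,:,::-1])
def px(p,W,x):
    c=np.linalg.inv(W)@np.r_[x,1]; return np.round([p["fx"]*c[0]/c[2]+p["cx"],p["fy"]*c[1]/c[2]+p["cy"]])
names=["red_lid_jar_center","black_lid_jar_center","gold_lid_jar_center","white_lid_jar_a_center","red_pocket","black_pocket","yellow_pocket","caddy"]
E
python3 - <<'E'
from h import *
np.set_printoptions(precision=3,suppress=True)
o=manip.get_obs(); print({k:np.round(v,3) for k,v in o.items()}); print(T())
for n in ["scene","side"]:
    p,W=cam(n); save(p,n+"0.png")
    for l in names:
        for d in manip.tip_of(p,l)[:6]:
            x=tw(W,d["position"]); print(n,l,round(d["conf"],2),x,px(p,W,x))
E
```

```text
{'clock': np.float64(0.0), 'joint_pos': array([ 1.309,  0.333, -0.065,  1.461,  0.022,  1.35 , -0.089]), 'joint_velocities': array([ 0.001, -0.001, -0.   , -0.   , -0.001, -0.001,  0.   ]), 'tau': array([  0.   , -62.546,   0.049, -39.161,   0.016,   0.01 ,  -0.   ]), 'position': array([ 0.148, -0.607,  0.404]), 'ee_rot': array([ 0.993,  0.119, -0.   , -0.001]), 'ft_force': array([-0.477,  0.028, -0.212]), 'torque': array([-0.027,  0.027,  0.019]), 'grasp_force': np.float64(0.0), 'grip_width': np.float64(0.995)}
[[ 0.972  0.237 -0.     0.148]
 [ 0.237 -0.972  0.001 -0.607]
 [-0.    -0.001 -1.     0.404]
 [ 0.     0.     0.     1.   ]]
scene red_lid_jar_center 0.67 [0.513 0.032 0.042] [290. 200.]
scene black_lid_jar_center 0.66 [0.417 0.149 0.041] [286. 242.]
scene gold_lid_jar_center 0.8 [ 0.355 -0.272  0.044] [394. 170.]
scene gold_lid_jar_center 0.28 [0.461 0.335 0.001] [225. 286.]
scene white_lid_jar_a_center 0.82 [ 0.443 -0.048  0.045] [326. 196.]
scene white_lid_jar_a_center 0.82 [0.535 0.174 0.042] [249. 224.]
scene white_lid_jar_a_center 0.62 [ 0.237 -0.253  0.041] [423. 191.]
scene white_lid_jar_a_center 0.15 [ 0.439 -0.208  0.042] [360. 168.]
scene red_pocket 0.74 [0.372 0.318 0.002] [253. 301.]
scene black_pocket 0.89 [0.461 0.334 0.004] [225. 285.]
scene yellow_pocket 0.84 [0.547 0.353 0.003] [198. 271.]
scene caddy 0.65 [0.461 0.336 0.002] [224. 286.]
side black_lid_jar_center 0.77 [0.42  0.15  0.043] [309. 195.]
side white_lid_jar_a_center 0.95 [ 0.253 -0.362  0.042] [339. 294.]
side white_lid_jar_a_center 0.58 [0.53  0.175 0.047] [334. 184.]
side white_lid_jar_a_center 0.3 [0.458 0.338 0.006] [297. 181.]
side red_pocket 0.57 [0.368 0.317 0.007] [278. 188.]
side black_pocket 0.6 [0.458 0.337 0.007] [297. 181.]
side yellow_pocket 0.47 [0.549 0.358 0.002] [316. 175.]
side caddy 0.89 [0.455 0.335 0.001] [297. 183.]
```

View pics/scene0.png

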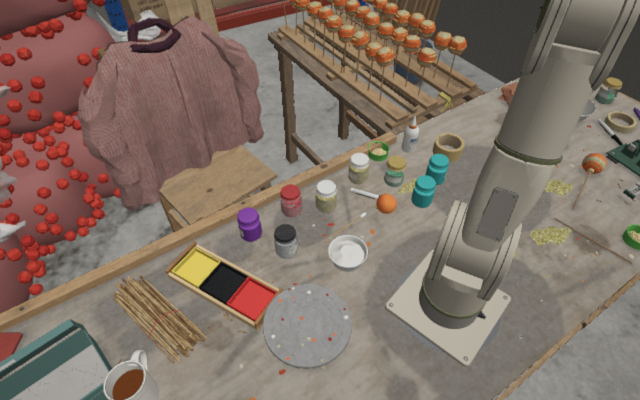

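View pics/side0.png

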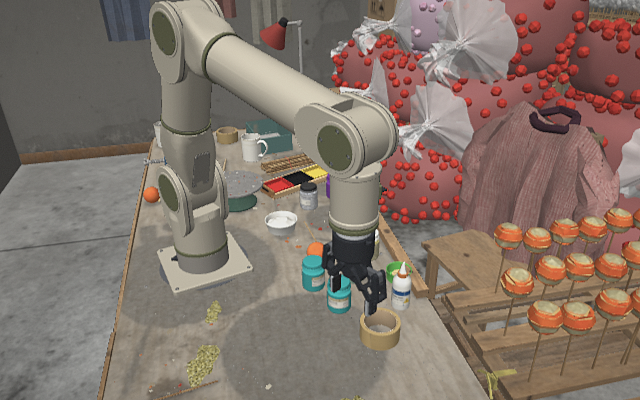

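Scene picture:
- **Jars to move:** red lid (290,200), black lid (286,240), gold lid (396,170).
- **Leave alone:** white lids (326,196) and (360,168), purple look-alike (249,224), turquoise look-alikes (438,168) and (423,190).
- **Pockets:** yellow (194,266), black (225,284), red (255,298).

In the side view the arm hides most of the jars.

What could be taken for the gold jar: the gold-yellow lid at (396,170), the white lids at (360,168) and (326,196), and the tape ring at (448,147). I choose (396,170) and will check it from the wrist camera.

Emit:
move_arm:
  plan: [0,0,0,0.28,-0.277,0,0.0854,0,0,0,0.28,-0.277,0,0.0854,0,0,0,0.28,-0.277,0,0.0854,0,0,0,0.28,-0.277,0,0.0854,0,0,0,0.28,-0.277,0,0.0854,0,0,0,0.28,-0.277,0,0.0854,0,0,0,0.28,-0.277,0,0.0854,0,0,0,0.28,-0.277,0,0.0854,0,0,0,0.28,-0.277,0,0.0854,0,0,0,0.28,-0.277,0,0.0854]
  squeeze: 40

```text
clock: 2.15
position: [0.3537, -0.273, 0.4046]
ee_rot: [0.993, 0.118, -0.0, -0.0]
ft_force: [-0.5, -0.6, -0.2]
grip_width: 1.006
grasp_force: 0.0
```

```bash
cat > look.py <<'E'
import sys
from h import *
np.set_printoptions(precision=3,suppress=True)
p,W=cam("wrist"); save(p,sys.argv[1])
print(T()[:3]); print("j",np.round(manip.get_obs()["joint_pos"],2),manip.get_obs()["clock"])
for l in sys.argv[2:] or names:
    for d in manip.tip_of(p,l)[:4]:
        x=tw(W,d["position"]); print(l,round(d["conf"],2),x,px(p,W,x),"tool",(np.linalg.inv(T())@np.r_[x,1])[:3])
E
python3 look.py w1.png
```

```text
[[ 0.972  0.235 -0.     0.354]
 [ 0.235 -0.972  0.    -0.273]
 [-0.    -0.    -1.     0.405]]
j [ 0.95 -0.04 -0.38  1.89 -0.02  1.3  -0.76] 2.2
white_lid_jar_a_center 0.92 [ 0.235 -0.253  0.045] [288. 261.] tool [-0.112 -0.046  0.36 ]
white_lid_jar_a_center 0.88 [ 0.443 -0.046  0.045] [130.  44.] tool [ 0.14  -0.199  0.36 ]
white_lid_jar_a_center 0.67 [ 0.254 -0.361  0.042] [372. 265.] tool [-0.119  0.063  0.363]
```

View pics/w1.png

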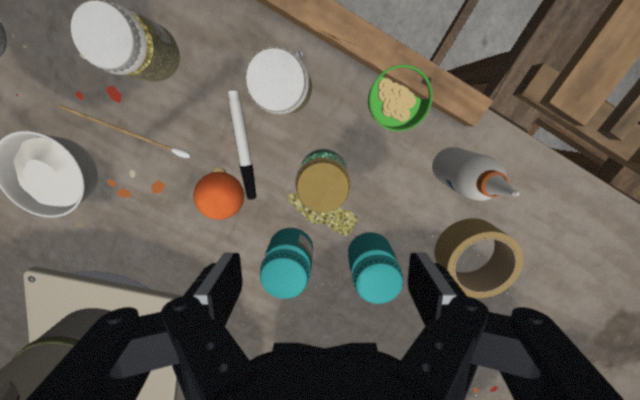

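Wrist view: gold-yellow lid at (322,186) with green glitter under it. Turquoise look-alikes are at (287,263) and (377,267), white lids at (277,80) and (105,37). The choice is confirmed, and there is room for the fingers to left and right.

```bash
cat >> h.py <<'E'
def ray(p,W,u,v,z):
    d=W[:3,:3]@np.array([(u-p["cx"])/p["fx"],(v-p["cy"])/p["fy"],1]); o=W[:3,3]; return o+d*(z-o[2])/d[2]
E
python3 - <<'E'
from h import *
p,W=cam("wrist")
for u,v in [(322.5,187),(277,80),(285,279)]:
    x=ray(p,W,u,v,.086); print(x, (np.linalg.inv(T())@np.r_[x,1])[:3])
E
```

```text
[ 0.35306588 -0.26991587  0.086     ] [-0.00080787 -0.00229608  0.31872901]
[ 0.4431095  -0.20466466  0.086     ] [ 0.10211466 -0.04439746  0.31872605]
[ 0.23598593 -0.25360206  0.086     ] [-0.11070677 -0.04584016  0.31872053]
```

Emit:
move_arm:
  plan: [0,0,0,-0.001,-0.002,0.05,0.0854,0,0,0,-0.001,-0.002,0.1,0.0854,0,0,0,-0.001,-0.002,0.14,0.0854,0,0,0,-0.001,-0.002,0.17,0.0854,0,0,0,-0.001,-0.002,0.19,0.0854,0,0,0,-0.001,-0.002,0.2,0.0854,0,0,0,-0.001,-0.002,0.2,0.0854,0,0,0,-0.001,-0.002,0.2,0.055,0,0,0,-0.001,-0.002,0.2,0.055,0,0,0,-0.001,-0.002,0.2,0.055,0,0,0,-0.001,-0.002,0.2,0.055,0,0,0,-0.001,-0.002,0.2,0.055]
  squeeze: 40

```text
clock: 4.15
position: [0.3533, -0.2705, 0.2059]
ee_rot: [0.993, 0.119, 0.0, 0.001]
ft_force: [-1.8, 1.2, 6.4]
grip_width: 0.709
grasp_force: 42.5
```

Emit:
move_arm:
  plan: [0,0,0,0,0,-0.04,0.05,0,0,0,0,0,-0.1,0.05,0,0,0,0,0,-0.16,0.05,0,0,0,0.03,-0.05,-0.17,0.05,0,0,0,0.06,-0.1,-0.17,0.05,0,0,0,0.09,-0.15,-0.17,0.05,0,0,0,0.12,-0.2,-0.17,0.05,0,0,0,0.15,-0.25,-0.17,0.05,0,0,0,0.18,-0.3,-0.17,0.05,0,0,0,0.21,-0.35,-0.17,0.05,0,0,0,0.24,-0.4,-0.17,0.05,0,0,0,0.24,-0.4,-0.17,0.05]

```text
clock: 5.65
position: [0.4911, 0.1797, 0.3749]
ee_rot: [0.992, 0.123, -0.0, -0.002]
ft_force: [-1.0, 0.4, -1.6]
grip_width: 0.708
grasp_force: 44.8
```

```bash
python3 look.py w2.png
```

```text
[[ 0.971  0.24  -0.001  0.491]
 [ 0.24  -0.971  0.001  0.177]
 [-0.    -0.001 -1.     0.375]]
j [ 0.39  0.24 -0.92  1.73  0.19  1.27 -1.91] 5.7
red_lid_jar_center 0.75 [0.512 0.033 0.04 ] [459. 196.] tool [-0.014  0.144  0.334]
white_lid_jar_a_center 0.56 [ 0.444 -0.045  0.043] [500. 266.] tool [-0.098  0.201  0.332]
red_pocket 0.94 [0.369 0.317 0.006] [200. 240.] tool [-0.086 -0.169  0.368]
black_pocket 0.8 [0.461 0.339 0.009] [190. 168.] tool [ 0.009 -0.167  0.365]
yellow_pocket 0.76 [0.547 0.345 0.003] [194.  92.] tool [ 0.094 -0.154  0.372]
```

Emit:
move_arm:
  plan: [0,0,0,0.03,-0.05,0,0.05,0,0,0,0.06,-0.1,0,0.05,0,0,0,0.097,-0.156,0,0.05,0,0,0,0.097,-0.156,0,0.05,0,0,0,0.097,-0.156,0.05,0.05,0,0,0,0.097,-0.156,0.09,0.05,0,0,0,0.097,-0.156,0.12,0.05,0,0,0,0.097,-0.156,0.135,0.05,0,0,0,0.097,-0.156,0.135,0.05,0,0,0,0.097,-0.156,0.135,0.05]

```text
clock: 7.35
position: [0.5493, 0.3499, 0.2413]
ee_rot: [0.993, 0.119, 0.001, -0.0]
ft_force: [-0.4, 0.7, -0.4]
grip_width: 0.705
grasp_force: 44.8
```

Run:
```python
from h import *
print(T(),manip.get_obs()["joint_pos"])
for n in ["wrist","scene"]:
    p,W=cam(n)
    for l in names[4:7]+["gold_lid_jar_center"]:
        for d in manip.tip_of(p,l)[:1]: print(n,l,d["conf"],tw(W,d["position"]))
    if n=="scene": cv2.imwrite("pics/s1.png",cv2.resize(p["color"][200:350,140:360,::-1],None,fx=3,fy=3))
```

```text
[[ 9.71714508e-01  2.36152160e-01  1.75286897e-03  5.49303379e-01]
 [ 2.36150774e-01 -9.71715949e-01  9.62760258e-04  3.49886222e-01]
 [ 1.93064864e-03 -5.21586748e-04 -9.99998000e-01  2.41250850e-01]
 [ 0.00000000e+00  0.00000000e+00  0.00000000e+00  1.00000000e+00]] [-0.0491586   0.66882807 -0.8269869   1.52638882  0.51803831  1.17423458
 -2.30329471]
scene black_pocket 0.6 [0.46189345 0.33428376 0.00307834]
scene yellow_pocket 0.8 [0.54360826 0.34962457 0.00290826]
scene gold_lid_jar_center 0.93 [0.54778277 0.35063984 0.08048224]
```

View pics/s1.png

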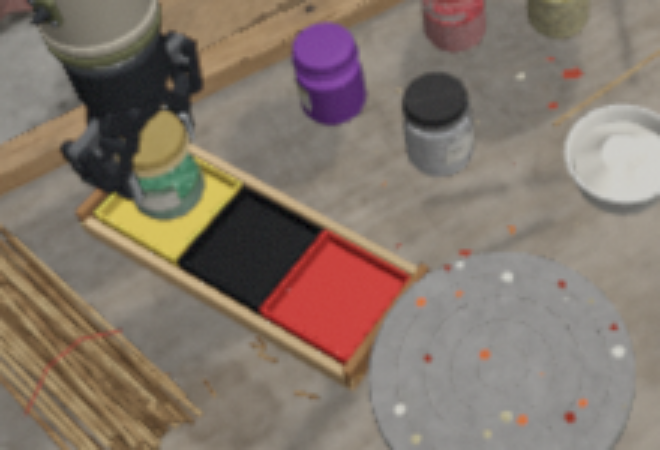

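The crop shows the gold jar over the middle of the yellow pocket at crop (168,185). Set it down.

Emit:
move_arm:
  plan: [0,0,0,0,0,0.01,0.05,0,0,0,0,0,0.018,0.05,0,0,0,0,0,0.024,0.05,0,0,0,0,0,0.027,0.05,0,0,0,0,0,0.028,0.05,0,0,0,0,0,0.028,0.05]

```text
clock: 8.6
position: [0.5486, 0.3498, 0.214]
ee_rot: [0.993, 0.119, 0.0, 0.001]
ft_force: [-8.9, -8.6, 22.9]
grip_width: 0.708
grasp_force: 47.7
```

Emit:
move_arm:
  plan: [0,0,0,0,0,-0.001,0.07,0,0,0,0,0,-0.001,0.0854,0,0,0,0,0,-0.001,0.0854,0,0,0,0,0,-0.001,0.0854,0,0,0,0,0,-0.02,0.0854,0,0,0,0,0,-0.07,0.0854,0,0,0,0,0,-0.13,0.0854,0,0,0,0,0,-0.18,0.0854,0,0,0,0,0,-0.19,0.0854,0,0,0,0,0,-0.19,0.0854]

```text
clock: 9.85
position: [0.5487, 0.3499, 0.4028]
ee_rot: [0.993, 0.119, 0.001, -0.0]
ft_force: [-0.3, 0.6, -0.3]
grip_width: 1.002
grasp_force: 0.0
```

```bash
python3 look.py w3.png
python3 - <<'E'
from h import *
p,W=cam("scene")
for l in names:
        for d in manip.tip_of(p,l)[:2]: print(l,d["conf"],tw(W,d["position"]))
E
```

```text
[[ 0.972  0.237 -0.     0.549]
 [ 0.237 -0.972 -0.001  0.35 ]
 [-0.     0.    -1.     0.401]]
j [-0.02  0.54 -0.89  1.35  0.41  1.44 -2.23] 9.9
red_lid_jar_center 0.72 [0.51  0.032 0.04 ] [555. 262.] tool [-0.112  0.299  0.361]
black_lid_jar_center 0.21 [ 0.443 -0.046  0.047] [587. 318.] tool [-0.195  0.359  0.354]
white_lid_jar_a_center 0.55 [ 0.445 -0.047  0.046] [588. 317.] tool [-0.194  0.36   0.355]
red_pocket 0.86 [0.37  0.319 0.007] [317. 291.] tool [-0.181 -0.012  0.394]
black_pocket 0.78 [0.463 0.336 0.008] [319. 233.] tool [-0.086 -0.008  0.393]
caddy 0.65 [0.513 0.033 0.043] [557. 261.] tool [-0.11   0.299  0.358]
red_lid_jar_center 0.58 [0.51191439 0.03202963 0.03897692]
red_lid_jar_center 0.39 [ 0.44092346 -0.20120894  0.04109041]
black_lid_jar_center 0.57 [0.41558139 0.14717249 0.04340472]
gold_lid_jar_center 0.57 [0.54926129 0.35038663 0.04904341]
white_lid_jar_a_center 0.78 [ 0.24011591 -0.24937576  0.04268328]
white_lid_jar_a_center 0.57 [ 0.44433628 -0.04633877  0.04340354]
red_pocket 0.62 [0.37157756 0.32062411 0.00392299]
black_pocket 0.82 [0.46053928 0.33341164 0.00663441]
yellow_pocket 0.74 [0.54885626 0.35364834 0.00365512]
caddy 0.96 [0.45957631 0.33390553 0.00385795]
```

View pics/w3.png

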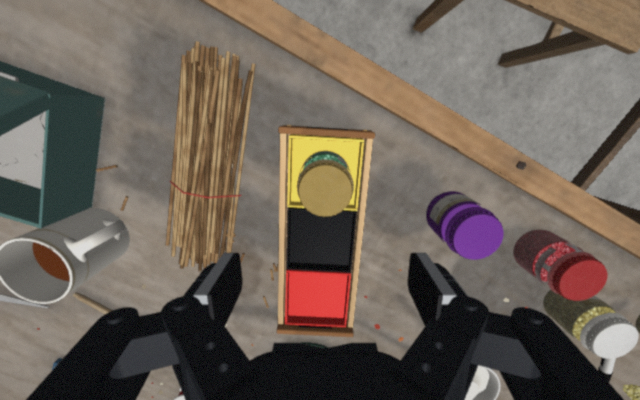

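The gold jar stands in the yellow pocket, its lid at (325,188). Red lid at (578,277), purple look-alike at (472,230). Next, the red-lidded jar.

Emit:
move_arm:
  plan: [0,0,0,-0.02,0.05,0,0.0854,0,0,0,-0.04,0.1,0,0.0854,0,0,0,-0.06,0.155,0,0.0854,0,0,0,-0.08,0.21,0,0.0854,0,0,0,-0.1,0.265,0,0.0854,0,0,0,-0.112,0.3,0,0.0854,0,0,0,-0.112,0.3,0,0.0854,0,0,0,-0.112,0.3,0,0.0854]

```text
clock: 11.75
position: [0.511, 0.0326, 0.4019]
ee_rot: [0.993, 0.119, 0.0, -0.0]
ft_force: [-0.3, 0.8, -0.4]
grip_width: 1.0
grasp_force: 0.0
```

```bash
python3 look.py w4.png red_lid_jar_center white_lid_jar_a_center
```

```text
[[ 0.971  0.238  0.     0.511]
 [ 0.238 -0.971  0.     0.033]
 [ 0.    -0.    -1.     0.402]]
j [ 0.67  0.18 -0.9   1.72  0.14  1.31 -1.59] 11.8
white_lid_jar_a_center 0.68 [ 0.446 -0.048  0.043] [374. 241.] tool [-0.083  0.063  0.359]
white_lid_jar_a_center 0.63 [ 0.237 -0.255  0.044] [466. 393.] tool [-0.335  0.215  0.357]
white_lid_jar_a_center 0.59 [0.535 0.171 0.044] [208. 128.] tool [ 0.057 -0.128  0.357]
white_lid_jar_a_center 0.58 [ 0.439 -0.203  0.042] [487. 272.] tool [-0.127  0.213  0.36 ]
```

View pics/w4.png

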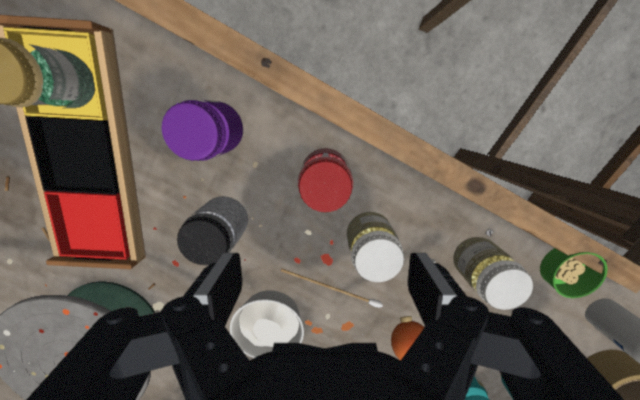

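Red lid at (325,186), centred. White lids at (378,258) and (507,290) are clear of the fingers. Descend and grip.

Emit:
move_arm:
  plan: [0,0,0,0,0,0.05,0.0854,0,0,0,0,0,0.1,0.0854,0,0,0,0,0,0.14,0.0854,0,0,0,0,0,0.17,0.0854,0,0,0,0,0,0.19,0.0854,0,0,0,0,0,0.197,0.0854,0,0,0,0,0,0.197,0.0854,0,0,0,0,0,0.197,0.055,0,0,0,0,0,0.197,0.055,0,0,0,0,0,0.197,0.055,0,0,0,0,0,0.197,0.055,0,0,0,0,0,0.197,0.055]
  squeeze: 40

```text
clock: 13.4
position: [0.5115, 0.0318, 0.206]
ee_rot: [0.993, 0.119, 0.001, 0.0]
ft_force: [-2.8, 0.1, 7.1]
grip_width: 0.709
grasp_force: 42.9
```

Emit:
move_arm:
  plan: [0,0,0,0,0,-0.04,0.05,0,0,0,0,0,-0.1,0.05,0,0,0,0,0,-0.16,0.05,0,0,0,-0.01,-0.05,-0.17,0.05,0,0,0,-0.02,-0.1,-0.17,0.05,0,0,0,-0.033,-0.15,-0.17,0.05,0,0,0,-0.044,-0.2,-0.17,0.05,0,0,0,-0.055,-0.25,-0.17,0.05,0,0,0,-0.065,-0.3,-0.17,0.05,0,0,0,-0.068,-0.312,-0.17,0.05,0,0,0,-0.068,-0.312,-0.17,0.05,0,0,0,-0.068,-0.312,-0.17,0.05]

```text
clock: 14.9
position: [0.3721, 0.3175, 0.3746]
ee_rot: [0.993, 0.118, 0.0, 0.0]
ft_force: [-0.6, 0.3, -0.7]
grip_width: 0.707
grasp_force: 44.3
```

Emit:
move_arm:
  plan: [0,0,0,0,0,0.05,0.05,0,0,0,0,0,0.09,0.05,0,0,0,0,0,0.12,0.05,0,0,0,0,0,0.135,0.05,0,0,0,0,0,0.135,0.05]

```text
clock: 15.52
position: [0.3716, 0.3182, 0.2394]
ee_rot: [0.993, 0.119, -0.0, 0.0]
ft_force: [-0.5, -0.2, -0.2]
grip_width: 0.706
grasp_force: 44.3
```

Run:
```python
from h import *
print(T(),manip.get_obs()["joint_pos"])
p,W=cam("scene")
for l in names:
    for d in manip.tip_of(p,l)[:2]: print(l,d["conf"],tw(W,d["position"]))
cv2.imwrite("pics/s2.png",cv2.resize(p["color"][200:350,140:360,::-1],None,fx=3,fy=3))
```

```text
[[ 9.71896491e-01  2.35407182e-01 -8.18141289e-04  3.71582839e-01]
 [ 2.35406700e-01 -9.71896739e-01 -6.43885028e-04  3.18153146e-01]
 [-9.46724010e-04  4.33193658e-04 -9.99999458e-01  2.39443871e-01]
 [ 0.00000000e+00  0.00000000e+00  0.00000000e+00  1.00000000e+00]] [ 0.1117497   0.38875573 -1.03738031  1.95233772  0.39257417  1.02085583
 -2.43768977]
red_lid_jar_center 0.74 [0.37076269 0.31897541 0.07166033]
red_lid_jar_center 0.61 [0.45957284 0.33406892 0.00669754]
black_lid_jar_center 0.95 [0.41743015 0.14901356 0.04525203]
gold_lid_jar_center 0.84 [0.54906207 0.34710507 0.04927072]
gold_lid_jar_center 0.59 [0.41784518 0.14792522 0.04582932]
white_lid_jar_a_center 0.93 [ 0.23667951 -0.25594532  0.0431099 ]
white_lid_jar_a_center 0.76 [ 0.44417579 -0.04936378  0.04186941]
red_pocket 0.58 [0.37043657 0.31843132 0.00500917]
black_pocket 0.83 [0.4645405  0.33688414 0.00528088]
yellow_pocket 0.73 [0.54543707 0.3514845  0.0029866 ]
caddy 0.79 [0.46171223 0.33510241 0.00255208]
caddy 0.23 [ 0.44254934 -0.0468808   0.03990739]
```

View pics/s2.png

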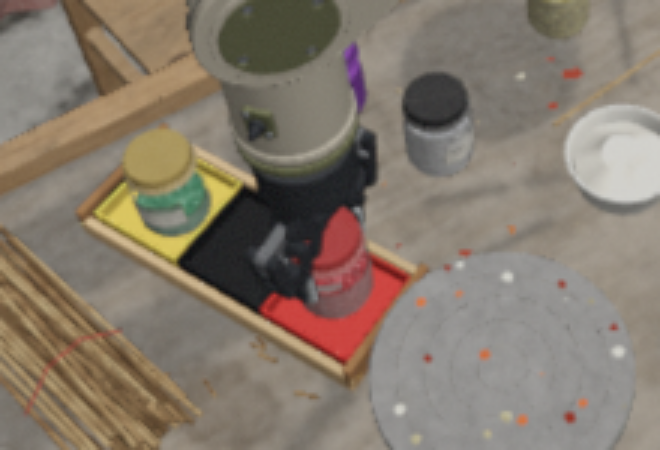

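The red jar hangs centred over the red pocket at crop (340,265), and the gold jar stands upright at (165,185). j7 is at -2.44, inside its range. Set it down.

Emit:
move_arm:
  plan: [0,0,0,0,0,0.01,0.05,0,0,0,0,0,0.018,0.05,0,0,0,0,0,0.023,0.05,0,0,0,0,0,0.026,0.05,0,0,0,0,0,0.027,0.05,0,0,0,0,0,0.027,0.05]

```text
clock: 16.73
position: [0.3708, 0.3191, 0.2139]
ee_rot: [0.993, 0.119, -0.0, 0.001]
ft_force: [-8.6, -8.4, 26.2]
grip_width: 0.709
grasp_force: 47.0
```

Emit:
move_arm:
  plan: [0,0,0,0,0,-0.001,0.07,0,0,0,0,0,-0.001,0.0854,0,0,0,0,0,-0.001,0.0854,0,0,0,0,0,-0.02,0.0854,0,0,0,0,0,-0.07,0.0854,0,0,0,0,0,-0.13,0.0854,0,0,0,0,0,-0.18,0.0854,0,0,0,0.001,0.05,-0.19,0.0854,0,0,0,0.003,0.11,-0.19,0.0854,0,0,0,0.005,0.16,-0.19,0.0854,0,0,0,0.005,0.176,-0.19,0.0854,0,0,0,0.005,0.176,-0.19,0.0854]

```text
clock: 18.23
position: [0.4177, 0.1485, 0.4034]
ee_rot: [0.993, 0.118, 0.0, 0.0]
ft_force: [0.1, 0.9, -0.6]
grip_width: 1.003
grasp_force: 0.0
```

```bash
python3 look.py w5.png black_lid_jar_center red_pocket black_pocket
python3 - <<'E'
from h import *
p,W=cam("scene")
for l in names[:3]:
        for d in manip.tip_of(p,l)[:1]: print(l,d["conf"],tw(W,d["position"]))
E
```

```text
[[ 0.972  0.237  0.001  0.417]
 [ 0.237 -0.972 -0.     0.15 ]
 [ 0.001  0.    -1.     0.403]]
j [ 0.64 -0.04 -1.04  1.87 -0.04  1.29 -1.72] 18.275
black_pocket 0.81 [0.461 0.337 0.009] [180. 100.] tool [ 0.087 -0.17   0.394]
red_lid_jar_center 0.75 [0.36860616 0.32063826 0.04525192]
black_lid_jar_center 0.94 [0.41859355 0.14827767 0.04347864]
gold_lid_jar_center 0.62 [0.5459123  0.34738607 0.05166654]
```

View pics/w5.png

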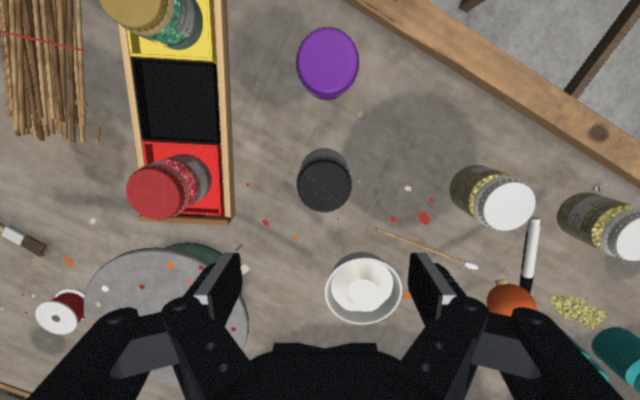

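Black lid at (324,186), centred. The red jar stands in the red pocket at (165,187), and the bowl at (364,290) is clear of the fingers. Grip.

Emit:
move_arm:
  plan: [0,0,0,0,0,0.05,0.0854,0,0,0,0,0,0.1,0.0854,0,0,0,0,0,0.14,0.0854,0,0,0,0,0,0.17,0.0854,0,0,0,0,0,0.19,0.0854,0,0,0,0,0,0.198,0.0854,0,0,0,0,0,0.198,0.0854,0,0,0,0,0,0.198,0.055,0,0,0,0,0,0.198,0.055,0,0,0,0,0,0.198,0.055,0,0,0,0,0,0.198,0.055,0,0,0,0,0,0.198,0.055]
  squeeze: 40

```text
clock: 20.12
position: [0.4181, 0.1492, 0.2058]
ee_rot: [0.993, 0.119, 0.001, 0.0]
ft_force: [-1.9, -1.0, 7.7]
grip_width: 0.711
grasp_force: 42.0
```

Emit:
move_arm:
  plan: [0,0,0,0,0,-0.04,0.05,0,0,0,0,0,-0.1,0.05,0,0,0,0,0,-0.16,0.05,0,0,0,0.02,-0.04,-0.17,0.05,0,0,0,0.045,-0.09,-0.17,0.05,0,0,0,0.07,-0.14,-0.17,0.05,0,0,0,0.086,-0.172,-0.17,0.05,0,0,0,0.086,-0.172,-0.17,0.05,0,0,0,0.086,-0.172,-0.17,0.05]

```text
clock: 21.25
position: [0.4605, 0.336, 0.3748]
ee_rot: [0.993, 0.119, 0.0, 0.0]
ft_force: [-0.6, -0.5, -1.7]
grip_width: 0.708
grasp_force: 44.7
```

Emit:
move_arm:
  plan: [0,0,0,0,0,0.05,0.05,0,0,0,0,0,0.09,0.05,0,0,0,0,0,0.12,0.05,0,0,0,0,0,0.135,0.05,0,0,0,0,0,0.135,0.05]

```text
clock: 21.88
position: [0.4608, 0.3355, 0.2396]
ee_rot: [0.993, 0.118, -0.0, 0.0]
ft_force: [-0.4, -0.3, -0.4]
grip_width: 0.707
grasp_force: 44.7
```

Run:
```python
from h import *
print(T()[:3,3],manip.get_obs()["joint_pos"])
p,W=cam("scene")
for l in names[:3]+["black_pocket","caddy"]:
    for d in manip.tip_of(p,l)[:2]: print(l,d["conf"],tw(W,d["position"]))
```

```text
[0.46079181 0.33553906 0.23963842] [ 0.08852185  0.58304908 -1.01380246  1.74761391  0.54529668  1.12349621
 -2.43162868]
red_lid_jar_center 0.94 [0.37116401 0.32074801 0.0484182 ]
black_lid_jar_center 0.83 [0.45819272 0.33521604 0.07690751]
gold_lid_jar_center 0.64 [0.54523338 0.34969373 0.05051166]
black_pocket 0.56 [0.46258375 0.33456037 0.00490508]
caddy 0.71 [ 0.45951286  0.33488285 -0.00126951]
```

Emit:
move_arm:
  plan: [0,0,0,0,0,0.01,0.05,0,0,0,0,0,0.018,0.05,0,0,0,0,0,0.023,0.05,0,0,0,0,0,0.026,0.05,0,0,0,0,0,0.027,0.05,0,0,0,0,0,0.027,0.05]

```text
clock: 22.92
position: [0.4603, 0.3367, 0.2139]
ee_rot: [0.993, 0.119, 0.0, 0.001]
ft_force: [-5.7, -5.8, 14.7]
grip_width: 0.705
grasp_force: 46.3
```

Emit:
move_arm:
  plan: [0,0,0,0,0,0,0.07,0,0,0,0,0,0,0.0854,0,0,0,0,0,0,0.0854,0,0,0,0,0,-0.02,0.0854,0,0,0,0,0,-0.07,0.0854,0,0,0,0,0,-0.13,0.0854,0,0,0,0,0,-0.18,0.0854,0,0,0,-0.03,0.04,-0.19,0.0854,0,0,0,-0.06,0.08,-0.19,0.0854,0,0,0,-0.06,0.08,-0.19,0.0854,0,0,0,-0.06,0.08,-0.19,0.0854]

```text
clock: 24.3
position: [0.421, 0.2448, 0.4037]
ee_rot: [0.993, 0.119, 0.001, 0.0]
ft_force: [0.1, -0.8, 0.2]
grip_width: 1.004
grasp_force: 0.0
```

```bash
python3 look.py w6.png
python3 - <<'E'
from h import *
p,W=cam("scene"); cv2.imwrite("pics/s3.png",cv2.resize(p["color"][130:350,140:460,::-1],None,fx=2.5,fy=2.5))
for l in names:
        for d in manip.tip_of(p,l)[:3]: print(l,d["conf"],tw(W,d["position"]))
E
```

```text
[[ 0.971  0.238  0.001  0.421]
 [ 0.238 -0.971  0.001  0.246]
 [ 0.001 -0.    -1.     0.403]]
j [ 0.54  0.18 -1.25  1.77  0.18  1.32 -2.08] 24.35
red_lid_jar_center 0.81 [0.371 0.319 0.05 ] [254. 205.] tool [-0.031 -0.082  0.354]
white_lid_jar_a_center 0.96 [ 0.444 -0.048  0.045] [562. 216.] tool [-0.048  0.291  0.357]
white_lid_jar_a_center 0.74 [ 0.237 -0.255  0.045] [622. 373.] tool [-0.299  0.443  0.358]
red_lid_jar_center 0.75 [0.37205546 0.31956912 0.04946965]
black_lid_jar_center 0.83 [0.45870034 0.33655636 0.05187321]
black_lid_jar_center 0.43 [0.37190926 0.31713778 0.04767599]
gold_lid_jar_center 0.6 [0.54584865 0.34883075 0.05038247]
white_lid_jar_a_center 0.95 [ 0.23756453 -0.25268687  0.0449097 ]
white_lid_jar_a_center 0.89 [ 0.44583882 -0.04700377  0.04339081]
white_lid_jar_a_center 0.82 [0.53675355 0.17408789 0.04237035]
red_pocket 0.84 [0.37170991 0.31696037 0.00433469]
black_pocket 0.88 [0.46080065 0.33386619 0.00352715]
yellow_pocket 0.63 [0.54616361 0.35140819 0.00238968]
caddy 0.72 [0.46196835 0.33327939 0.00232625]
caddy 0.48 [ 0.44425124 -0.0450216   0.0423275 ]
```

View pics/w6.png

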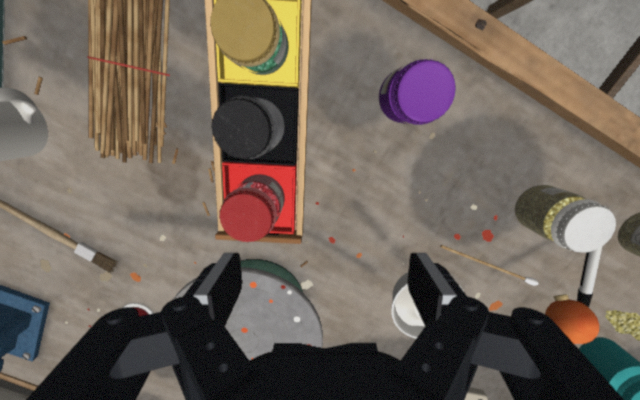

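View pics/s3.png

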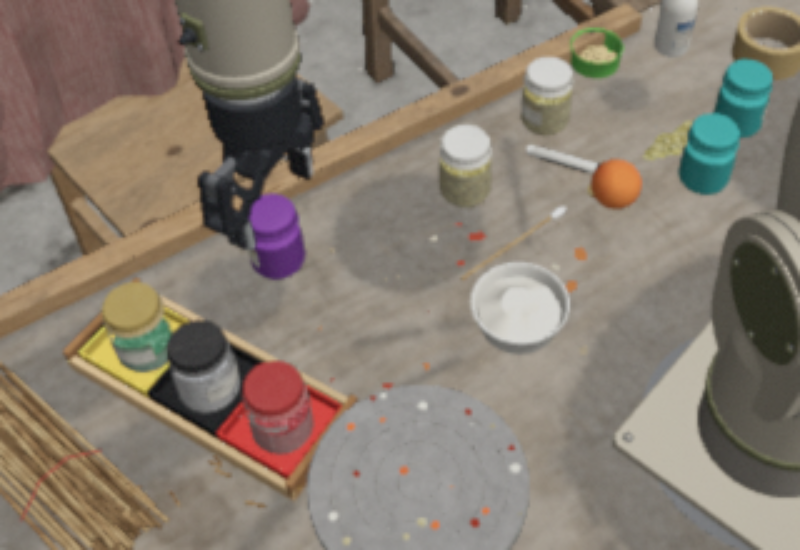

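Both pictures show the gold (138,325), black (203,365) and red (278,405) jars upright in their own pockets. The two white-lidded jars at (466,165) and (547,95) stand where they were, and the gripper is clear.

```bash
python3 -c "
from workcell import manip
print(manip.hand_in())"
```

```text
the job is handed in; nothing more can be done
None
```

The red-, black- and gold-yellow-lidded jars stand upright and released in their own pockets, the white-lidded jars were not touched, and the job was handed in at about 24 s; no verdict was returned.

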